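Fetch the stain jar from behind the reagent bottles and weigh it

ROBOT

A 6-joint arm with a two-finger parallel gripper is mounted at the origin on the work surface. World frame = base frame: x ahead of the robot, y to its left, z up, the work surface at z = 0. Lengths are in m, angles in degrees, forces in N, time in s.
With the tool pointing down it reaches from about 0.325 to 0.75 m from the base axis. Payload 7.6 kg.
Tool frame: the origin (TCP) lies at the centre of the arm's flange, where the gripper is bolted on; the fingertips stand 173 mm ahead of it and the grasp point (between the pads) lies 155 mm ahead of it; z points along the fingers, y is the line along which they close (so a half turn about z gives the same grasp; the last joint's range is limited). The gripper opens to 85 mm and grips with 20 to 120 N. Pads are 22 mm wide; open, the fingers measure 114 mm over their backs; the gripper's body (76 mm by 85 mm) begins 54 mm behind the grasp point. The pads swing forward as they close: fully open they stand 13 mm farther back than shut.
Start: joints at [60.831, 2.991, 80.254, -0, 96.75, -4.028], TCP at [0.223, 0.475, 0.405] pointing down, gripper open.
Joint ranges: [-166.34, 166.34], [-52.06, 124.39], [6.96, 135.62], [-60.46, 240.46], [14.63, 156.25], [-167.68, 167.68]. Speed limits (degrees/s): [147.25, 147.25, 172.46, 180, 180, 180].

INTERFACE

Orientations are given as [roll, pitch, yaw] about the fixed x, y, z axes, in that order (R = Rz(yaw) Ry(pitch) Rx(roll)).
In Python, from bench import get_obs, snapshot, get_calibration, close_job, boxes_of, trace gives the robot as it stands. The module is installed in compiled form; this text tells all that it offers.
- The arm moves only by the shell command python3 -m jog 'ROWS' [OPENING] [FORCE]. ROWS is JSON, one flat list of numbers, 6 for each row, row after row: the shift along the tool's x, y, z normalised to -1 to 1, where 1 is 0.8 m, then the turn, a rotation vector about the tool's x, y, z normalised to -1 to 1, where 1 is pi rad. A call has exactly 8 rows; each row is the pose to reach, as a shift and turn from the pose commanded when the call began, along the tool's axes at that moment, turning the shorter way round; what a row does not reach only later rows make up. A row lasts 1/8 s, in which the tool goes at most 62.5 mm and 10.7 degrees, less where a joint would pass 70% of its speed; a pose out of reach is approached as far as the arm can. A call with a number of a shift or a turn outside -1 to 1 is refused whole. A call with a gripper value outside its range is refused whole. OPENING is the closure, from 0 (fully open) to 1 (shut), set as the call begins (- or left out, the last holds). The fingers move at their own pace and stop on an object; FORCE is the grip in N (left out, the last holds). Time passes only in rows, so rows that repeat a pose let the fingers close, or fill a call up. It gives the time, the measured TCP pose, the force, the opening and the grip force at its end, in the units of the state.
- get_obs(): the state, without advancing time (a new reading comes with each control period).
- snapshot(name): name is "scene" or "top" or "wrist"; returns (picture, depth): 420x560x3 uint8, red, green, blue; 420x560 float32, m along the optical axis (not along the pixel's ray), 0 where there is no reading.
- get_calibration(name): a dict with "intrinsics" (3x3 intrinsics, pixels), "k1" (the pictures are not rectified: a ray, as slopes to the right and down, at radius r is drawn at 1 + k1 r^2 times it, then the intrinsics apply), "R" (3x3) and "t" (3): a world point X has camera coordinates R X + t. Camera axes: x right, y down, z forward; pixel columns grow to the right and rows downward; lengths in m; the calibration is good to about 2 mm. A picture is of the moment at which its call begins: read the wrist's pose just before it. get_calibration takes no time and is no camera call; for the wrist camera it gives the pose at the moment of the call.
- close_job(): hands the job in; it is judged then, once.
Trained networks look in the newest picture that a camera, given by its name, has taken for a name from the list of things; names that differ only in an ending like _2 or _b are one class to them, and where a whole thing is asked for, a point or a joint stands for the part that bears it (a point fixed in the world has none). Each returns a list of dicts, best first, with "p" (0 to 1); they miss things now and then, are a little off and sometimes report something else, mostly with a low value. They report only what shows in the picture. A call takes as long as a camera call. They do not tell look-alikes from the thing itself.
- boxes_of(target, camera): "bbox" ([left, top, width, height] in pixels, round what is visible of it).
- trace(target, camera): "mask" (420x560 bool, what is visible of it) and "bbox" ([left, top, width, height] in pixels, round what is visible of it).
The state is a dict: "t": time; "joint_positions": joint angles; "dq": joint speeds; "tau": joint torques, N m; "tcp_pos": TCP position; "tool_rot": TCP orientation; "force": force on the tool from outside, world axes, zero at the start; "ft_torque": the same for the moment, N m; "width": finger opening in m; "finger_force": force on a finger pad.
Only numpy, scipy, OpenCV 4.12 (cv2) and the standard library are available. Lean on these libraries where they do the work, as an engineer would, in place of code of your own. Each camera call takes 0.05 s, during which the arm holds its last target. There are 200 camera calls.

TASK

The squat jar at the back of the white bottle tray has to go on the balance, but three taller vessels are crowded round it: move the amber bottle, the conical flask and the white plastic bottle out onto the empty steel tray, then stand the jar in the middle of the balance pan. Then put the three back in the bottle tray, each on the very spot where it stood before. Keep all four upright, set them down gently rather than dropping them, and do not push or knock over the dropping bottle, the Petri dish or the corked bottle.

Things in the scene. Friction and masses are not known exactly. Their poses are not given: they have to be found in the camera images.
- stain_jar_c (a point): the jar to fetch: squat straight-sided amber glass jar with a flat black screw lid as wide as the jar and a small round white paper disc on it; 52 mm diameter, 50 mm high; stands in the white bottle tray on the far side of the three taller vessels. Point at its centre, 25 mm above its base; z up along its axis. About 0.13 kg
- amber_bottle_c (a point): tall round amber glass bottle with a white paper band round the body and a black ribbed screw cap; body 62 mm diameter up to 94 mm, then a shoulder, cap 35 mm diameter from 112 to 136 mm above the base (top); grip it by the cap. Point at its centre, 68 mm above its base; z up along its axis. About 0.28 kg
- flask_c (a point): clear glass conical flask with a dark rubber stopper; base 72 mm diameter, tapering to a straight neck 34 mm diameter from 84 to 112 mm above the base, a rim 38 mm wide at 115 to 118 mm, stopper 31 to 33 mm wide from there to 134 mm (top); grip it by the neck. Point at its centre, 67 mm above its base; z up along its axis. About 0.14 kg
- poly_bottle_c (a point): round white plastic wide-mouth bottle with a wide white ribbed screw cap; body 64 mm diameter up to 94 mm, cap 47 mm diameter from 106 to 128 mm above the base (top); grip it by the cap. Point at its centre, 64 mm above its base; z up along its axis. About 0.22 kg
- bottle_tray: fixed low white plastic tray that the vessels stand in, 240 mm (its x) by 250 mm (its y) outside, floor 4 mm thick, rim 20 mm high (walls 4 mm, a rolled rim stands 8 mm out). Origin at the centre of its underside, on the bench; x points away from the robot when it is straight, z up. The three tall vessels stand about 70 mm from the jar (centre to centre), one in front of it and one on each side; which stands where changes
- side_tray: fixed shallow empty stainless steel tray, 230 by 230 mm outside, floor 3 mm thick, rim 16 mm high (walls 3 mm); the place to clear the three vessels to, anywhere on its floor. Origin at the centre of its underside, on the bench; x and y along its sides, z up. It stands to the left or to the right of the bottle tray
- balance_pan (a point): centre of the upper face of the balance's round aluminium pan, 130 mm diameter, about 74 mm above the bench. The balance is a fixed white case 200 mm wide (y) and 284 mm long (x) with a sloping key panel and a display on the robot's side and nothing above the pan; z up, x away from the panel. It stands on the other side of the bottle tray from the steel tray
- dropper_c (a point): bystander: small amber dropping bottle with a black collar and rubber teat, 31 mm diameter, 82 mm high, loose in the bottle tray along its edge nearest the robot. Point at its centre, 41 mm above its base
- petri_c (a point): bystander: covered Petri dish, 63 mm diameter, 16 mm high, loose on the bench to the far left, beyond whatever stands to the left of the bottle tray. Point at its centre, 8 mm above the bench
- corked_c (a point): bystander: clear glass bottle with a cork, 56 mm diameter, 142 mm high, loose on the bench to the far right, beyond whatever stands to the right of the bottle tray. Point at its centre, 71 mm above the bench
Not all that is in view belongs to the job. What is shaped like the part that bears stain_jar_c but pink, purple or yellow is not meant.

How it is judged:
By the outcome, as a careful person would: the job done as asked, in the order asked, and still so for the second after the job is handed in, with the robot touching nothing.
It also fails if it takes over 138 s, if anything falls off the work surface, if the arm or the gripper's body presses on something with over 40 N, if the wrist force passes 120 N, or if a joint passes its speed limit or range.

## Working session

There is one attempt and no reset: what is moved stays moved. The work goes in short steps, Python scripts to look and compute and a shell command to move; the robot and the scene stay as the last step left them, time stands still between calls to the robot, and variables do not carry over. Pictures are saved under pics/ and viewed, at most 14 in all, crops included, and the job is handed in when it is done.

```bash
mkdir -p pics
cat > h.py <<'E'
import numpy as np,cv2
from bench import *
def pts(cam,cal,d,mask=None):
    K=cal["intrinsics"];v,u=np.mgrid[0:420,0:560]
    x=(u-K[0][2])/K[0][0];y=(v-K[1][2])/K[1][1]
    xd,yd=x,y;
    a,b=x.copy(),y.copy()
    for _ in range(8):
        f=1+cal["k1"]*(a*a+b*b);a,b=x/f,y/f
    P=np.stack([a*d,b*d,d],-1)
    R=np.array(cal["R"]);t=np.array(cal["t"])
    return (P-t)@R
def save(n,im): cv2.imwrite(f"pics/{n}.png",im[:,:,::-1])
E
python3 - <<'E'
from h import *
o=get_obs();print({k:o[k] for k in ["t","tcp_pos","tool_rot","width","force"]})
for c in ["scene","top"]:
    cal=get_calibration(c);im,d=snapshot(c);save(c,im);np.savez(f"{c}.npz",im=im,d=d)
    P=pts(c,cal,d);R=np.array(cal["R"]);print(c,"campos",-R.T@np.array(cal["t"]))
    for n in ["stain_jar_c","amber_bottle_c","flask_c","poly_bottle_c","bottle_tray","side_tray","balance_pan","dropper_c","petri_c","corked_c"]:
        for r in trace(n,c)[:3]:
            if r["p"]<.3: continue
            q=P[r["mask"]&(d>0)]
            if len(q)==0: continue
            z=np.percentile(q[:,2],97);tq=q[q[:,2]>z-.008]
            print(n,round(r["p"],2),r["bbox"],"ztop",z.round(3),"topmid",((tq.min(0)+tq.max(0))/2).round(3),"ext",np.ptp(tq,axis=0).round(3))
E
```

```text
{'t': 0.0, 'tcp_pos': array([0.22300253, 0.47524837, 0.40386879]), 'tool_rot': array([-1.79909547e+02, -6.10547837e-03,  1.54861178e+02]), 'width': 0.08542189944893869, 'force': array([ 0.4519533 ,  0.30122144, -0.03376883])}
scene campos [1.11545743 0.59404276 0.5696419 ]
stain_jar_c 0.82 [306.0, 174.2, 25.0, 24.1] ztop 0.051 topmid [ 0.341 -0.107  0.048] ext [0.047 0.047 0.01 ]
stain_jar_c 0.67 [241.0, 222.5, 17.1, 28.0] ztop 0.055 topmid [ 0.613 -0.042  0.051] ext [0.048 0.051 0.009]
stain_jar_c 0.62 [160.1, 240.2, 26.3, 35.5] ztop 0.05 topmid [ 0.777 -0.083  0.047] ext [0.053 0.054 0.009]
amber_bottle_c 0.69 [254.7, 201.1, 33.2, 69.5] ztop 0.139 topmid [0.616 0.031 0.136] ext [0.035 0.036 0.01 ]
flask_c 0.6 [272.6, 181.6, 25.3, 61.9] ztop 0.138 topmid [ 0.545 -0.019  0.134] ext [0.03  0.031 0.009]
poly_bottle_c 0.95 [229.6, 171.7, 27.5, 60.6] ztop 0.131 topmid [ 0.584 -0.107  0.128] ext [0.048 0.05  0.01 ]
bottle_tray 0.82 [200.5, 193.7, 157.0, 93.9] ztop 0.02 topmid [ 0.554 -0.027  0.075] ext [0.316 0.317 0.125]
side_tray 0.63 [326.9, 256.4, 202.2, 146.0] ztop 0.016 topmid [0.52
[... 1410 characters left out ...]
] ztop 0.022 topmid [ 0.556 -0.025  0.058] ext [0.312 0.318 0.087]
side_tray 0.79 [75.2, 167.8, 113.5, 114.6] ztop 0.017 topmid [0.531 0.344 0.015] ext [0.254 0.252 0.013]
balance_pan 0.85 [391.5, 165.3, 100.1, 138.2] ztop 0.076 topmid [ 0.553 -0.327  0.075] ext [0.128 0.129 0.013]
dropper_c 0.71 [280.3, 240.2, 15.2, 16.5] ztop 0.086 topmid [0.473 0.004 0.084] ext [0.014 0.012 0.011]
petri_c 0.93 [160.5, 119.8, 29.1, 32.3] ztop 0.021 topmid [0.728 0.241 0.018] ext [0.061 0.061 0.01 ]
petri_c 0.31 [392.8, 165.1, 99.8, 137.8] ztop 0.076 topmid [ 0.553 -0.327  0.075] ext [0.128 0.129 0.013]
corked_c 0.66 [379.1, 105.3, 34.5, 32.8] ztop 0.143 topmid [ 0.735 -0.235  0.141] ext [0.025 0.024 0.009]
```

Run:
```python
from h import *
a=np.load("top.npz")["im"];b=np.load("scene.npz")["im"]
save("topfull",cv2.resize(a,(784,588)))
c=cv2.resize(a[75:300,215:385],None,fx=2.4,fy=2.4,interpolation=2);d=cv2.resize(b[160:290,150:300],None,fx=2.6,fy=2.6,interpolation=2)
m=np.zeros((560,800,3),np.uint8);m[:c.shape[0],:c.shape[1]]=c;m[:d.shape[0],c.shape[1]:c.shape[1]+d.shape[1]]=d[:,:800-c.shape[1]];save("crop",m)
```

```text
(no output)
```

View pics/topfull.png

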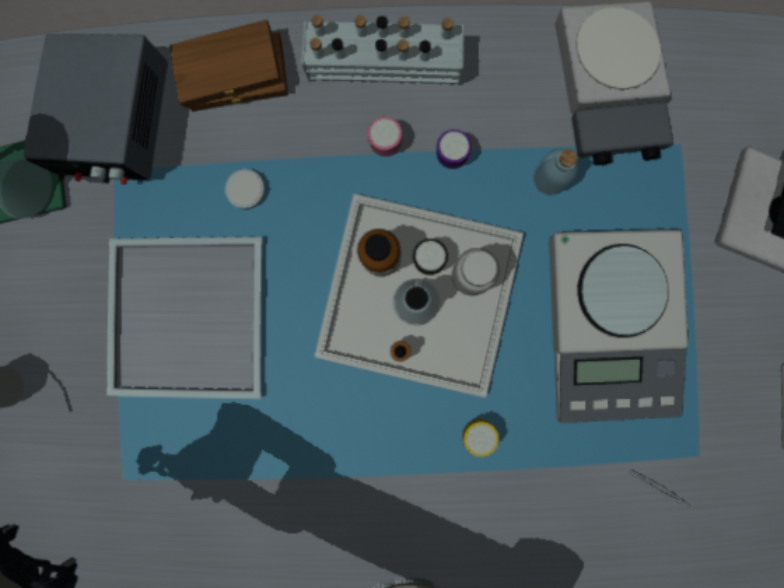

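View pics/crop.png

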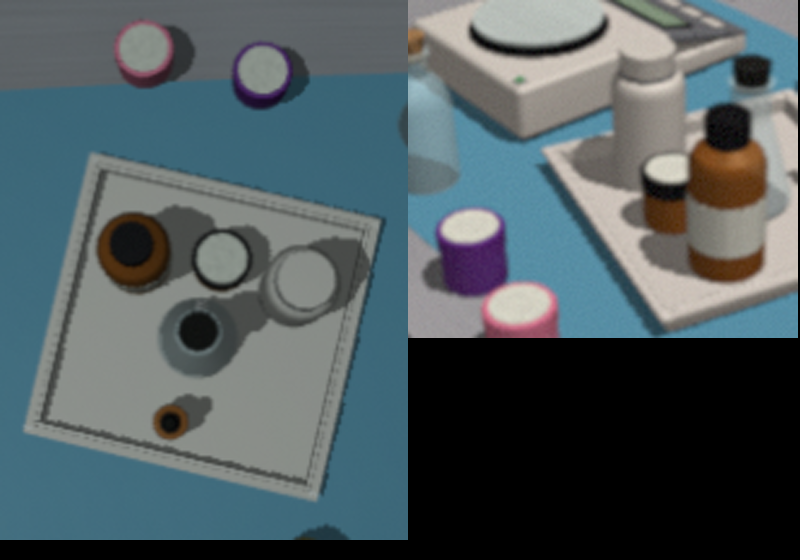

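The tray's amber jar with black lid at (430,255) in topfull, world (0.613,-0.042), is the one meant. The other candidates are out: pink (386,135), purple (453,148) and yellow (481,438). The crop confirms amber glass, a black lid and a white disc. The flask stands in front, amber to the left and poly to the right. The steel tray is on the left and the balance on the right. I'm moving to hover over the amber bottle with yaw 90.

```bash
python3 -m jog '[-0.08,-0.035,0,0,0,0.05, -0.15,-0.065,0,0,0,0.1, -0.22,-0.095,0,0,0,0.15, -0.29,-0.125,0,0,0,0.2, -0.36,-0.155,0,0,0,0.25, -0.43,-0.185,0,0,0,0.3, -0.5,-0.215,0,0,0,0.36, -0.57,-0.245,0,0,0,0.36]' 0.3 40
python3 -c "
from bench import *;o=get_obs();print(o['tcp_pos'],o['tool_rot'],o['width'],o['joint_positions'])
import numpy as np
from scipy.spatial.transform import Rotation as R
r=R.from_euler('xyz',o['tool_rot'],degrees=True)
print(r.inv().apply(np.array([.6165,.031,.4])-o['tcp_pos'])/.8,'yaw left',(o['tool_rot'][2]-90)/180)"
```

```text
t: 2.1
tcp_pos: [0.5536, 0.1024, 0.4049]
tool_rot: [180.0, -0.0, 89.9]
force: [0.3, 0.5, 1.1]
width: 0.0599
finger_force: 0.0
[0.55360357 0.10236928 0.40485729] [ 1.79970976e+02 -1.56346159e-02  8.99332991e+01] 0.059905704006935116 [6.71614126e+00 9.14148565e+00 7.36347969e+01 1.21932495e-02
 9.71930501e+01 6.78437613e+00]
[-0.08912167  0.07872126  0.00608717] yaw left -0.0003705606853756649
```

```bash
cat > w.py <<'E'
from h import *
import sys
cal=get_calibration("wrist");im,d=snapshot("wrist");save(sys.argv[1],im);P=pts("wrist",cal,d)
print(get_obs()["tcp_pos"],"cam",(-np.array(cal["R"]).T@np.array(cal["t"])).round(3))
for n in sys.argv[2:]:
    for r in trace(n,"wrist")[:3]:
        q=P[r["mask"]&(d>0)]
        if r["p"]<.3 or len(q)==0: continue
        z=np.percentile(q[:,2],95);tq=q[abs(q[:,2]-z)<.006]
        print(n,round(r["p"],2),np.round(r["bbox"]),"ztop",z.round(3),"topmid",((np.percentile(tq,1,0)+np.percentile(tq,99,0))/2).round(4),"ext",np.ptp(tq,axis=0).round(3))
E
python3 w.py w1 amber_bottle_c flask_c poly_bottle_c stain_jar_c side_tray
```

```text
[0.55662478 0.09728773 0.4037213 ] cam [0.554 0.171 0.374]
amber_bottle_c 0.63 [313. 209.  80. 109.] ztop 0.139 topmid [0.6041 0.031  0.1373] ext [0.012 0.03  0.008]
amber_bottle_c 0.56 [316. 280.  49.  62.] ztop 0.055 topmid [ 0.608  -0.043   0.0529] ext [0.049 0.05  0.007]
flask_c 0.87 [246. 251.  66. 118.] ztop 0.138 topmid [ 0.5445 -0.0171  0.1357] ext [0.032 0.029 0.008]
poly_bottle_c 0.9 [290. 319.  51.  46.] ztop 0.075 topmid [ 0.5806 -0.0797  0.0739] ext [0.044 0.012 0.01 ]
stain_jar_c 0.66 [313. 279.  51.  64.] ztop 0.055 topmid [ 0.6088 -0.0431  0.0529] ext [0.05  0.05  0.007]
stain_jar_c 0.57 [311. 211.  84. 107.] ztop 0.139 topmid [0.6039 0.0318 0.1373] ext [0.012 0.029 0.008]
stain_jar_c 0.56 [477. 220.  68.  61.] ztop 0.051 topmid [0.7977 0.0218 0.0485] ext [0.052 0.052 0.007]
side_tray 0.94 [126.   0. 268.  54.] ztop 0.016 topmid [0.5268 0.2412 0.0148] ext [0.249 0.053 0.008]
```

View pics/w1.png

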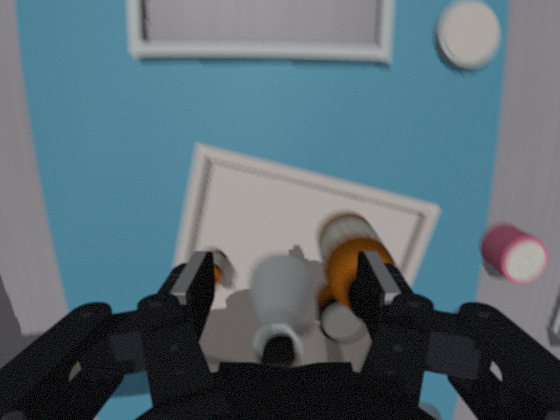

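Wrist view: flask stopper at (280,348), amber bottle at (355,265), jar at (340,318), steel tray edge at the top (y<60). Heights agree with the other two views (amber top 0.139, flask 0.138, jar 0.055).

```bash
python3 -m jog '[-0.05,0.045,0,0,0,0, -0.083,0.075,0.01,0,0,0, -0.083,0.075,0.05,0,0,0, -0.083,0.075,0.09,0,0,0, -0.083,0.075,0.12,0,0,0, -0.083,0.075,0.14,0,0,0, -0.083,0.075,0.151,0,0,0, -0.083,0.075,0.151,0,0,0]' 0.3 40
python3 -c "
from bench import *;o=get_obs();print(o['tcp_pos'],o['tool_rot'])"
```

```text
t: 3.4
tcp_pos: [0.6126, 0.0382, 0.284]
tool_rot: [-180.0, -0.0, 90.1]
force: [-0.7, -0.4, 1.5]
width: 0.0598
finger_force: 0.0
[0.6125576  0.03818223 0.28400104] [-1.79998303e+02 -5.05183127e-03  9.00917455e+01]
```

```bash
python3 -m jog '[-0.005,0.003,0,0,0,0, -0.009,0.005,0,0,0,0, -0.009,0.005,0,0,0,0, -0.009,0.005,0,0,0,0, -0.009,0.005,0,0,0,0, -0.009,0.005,0,0,0,0, -0.009,0.005,0,0,0,0, -0.009,0.005,0,0,0,0]' 0.3 40
python3 -c "
from bench import *;o=get_obs();print(o['tcp_pos'],o['tool_rot'])"
python3 -m jog '[0,0,0,0,0,0, 0,0,0,0,0,0, 0,0,0,0,0,0, 0,0,0,0,0,0, 0,0,0,0,0,0, 0,0,0,0,0,0, 0,0,0,0,0,0, 0,0,0,0,0,0]' 1 40
python3 -c "
from bench import *;o=get_obs();print(o['tcp_pos'],o['tool_rot'])"
```

```text
t: 4.4
tcp_pos: [0.6166, 0.0306, 0.2839]
tool_rot: [180.0, -0.0, 90.1]
force: [0.8, -1.1, -0.1]
width: 0.06
finger_force: 0.0
[0.61663513 0.03063543 0.28387407] [ 1.79999667e+02 -5.04541551e-03  9.00624385e+01]
t: 5.4
tcp_pos: [0.6166, 0.0306, 0.284]
tool_rot: [180.0, -0.0, 90.1]
force: [-1.8, -0.6, 3.0]
width: 0.0341
finger_force: 40.1
[0.61663807 0.03059378 0.28404251] [ 1.79992262e+02 -8.18036167e-03  9.00580066e+01]
```

```bash
python3 -m jog '[0,0,-0.015,0,0,0, 0,0,-0.05,0,0,0, 0.03,0,-0.09,0,0,0, 0.09,-0.01,-0.1,0,0,0, 0.16,-0.02,-0.1,0,0,0, 0.23,-0.03,-0.1,0,0,0, 0.3,-0.04,-0.1,0,0,0, 0.36,-0.05,-0.1,0,0,0]'
python3 -m jog '[0.05,-0.005,0,0,0,0, 0.085,-0.008,0,0,0,0, 0.1,-0.008,0,0,0,0, 0.102,-0.008,0.02,0,0,0, 0.102,-0.008,0.05,0,0,0, 0.102,-0.008,0.07,0,0,0, 0.102,-0.008,0.08,0,0,0, 0.102,-0.008,0.088,0,0,0]'
python3 -c "
from bench import *;o=get_obs();print(o['tcp_pos'],o['tool_rot'],o['force'])"
```

```text
t: 6.4
tcp_pos: [0.5757, 0.3206, 0.3638]
tool_rot: [-180.0, 0.0, 90.1]
force: [0.5, -0.7, -2.9]
width: 0.0342
finger_force: 40.3
t: 7.4
tcp_pos: [0.5701, 0.3998, 0.2936]
tool_rot: [180.0, -0.0, 90.0]
force: [1.1, -1.2, -2.2]
width: 0.0339
finger_force: 40.4
[0.57009935 0.399769   0.29359465] [ 1.79966420e+02 -1.98117661e-02  9.00292079e+01] [ 1.08841417 -1.19380892 -2.20546387]
```

```bash
python3 -m jog '[0,0,0.004,0,0,0, 0,0,0.007,0,0,0, 0,0,0.009,0,0,0, 0,0,0.011,0,0,0, 0,0,0.012,0,0,0, 0,0,0.013,0,0,0, 0,0,0.013,0,0,0, 0,0,0.013,0,0,0]'
python3 -c "
from bench import *;o=get_obs();print(o['tcp_pos'],o['force'])"
```

```text
t: 8.4
tcp_pos: [0.5699, 0.4001, 0.2832]
tool_rot: [180.0, -0.0, 90.1]
force: [-0.1, -0.2, -2.5]
width: 0.0338
finger_force: 40.6
[0.56986858 0.40013944 0.28319482] [-0.07923506 -0.20019017 -2.50822162]
```

```bash
python3 -m jog '[0,0,0.0004,0,0,0, 0,0,0.0008,0,0,0, 0,0,0.0012,0,0,0, 0,0,0.0015,0,0,0, 0,0,0.0015,0,0,0, 0,0,0.0015,0,0,0, 0,0,0.0015,0,0,0, 0,0,0.0015,0,0,0]'
python3 -c "
from bench import *;o=get_obs();print(o['tcp_pos'],o['force'])"
python3 -m jog '[0,0,0,0,0,0, 0,0,0,0,0,0, 0,0,0,0,0,0, 0,0,0,0,0,0, 0,0,-0.03,0,0,0, 0,0,-0.08,0,0,0, 0,0,-0.12,0,0,0, 0,0,-0.14,0,0,0]' 0.3
python3 -c "
from bench import *;o=get_obs();print(o['tcp_pos'],o['force'])"
```

```text
t: 9.4
tcp_pos: [0.5698, 0.4003, 0.2831]
tool_rot: [179.9, -0.0, 90.1]
force: [-3.3, -0.5, 5.5]
width: 0.034
finger_force: 41.1
[0.56982063 0.4002535  0.28308053] [-3.31459466 -0.47890616  5.46782229]
t: 10.4
tcp_pos: [0.5698, 0.4001, 0.3964]
tool_rot: [179.8, -0.1, 90.1]
force: [0.6, -0.5, -0.6]
width: 0.0599
finger_force: 0.0
[0.56981101 0.40007687 0.39642877] [ 0.62429938 -0.5407649  -0.58550995]
```

```bash
python3 -m jog '[-0.05,-0.003,0,0,0,0, -0.12,-0.006,0,0,0,0, -0.19,-0.01,0,0,0,0, -0.26,-0.014,0,0,0,0, -0.33,-0.018,0,0,0,0, -0.4,-0.022,0,0,0,0, -0.47,-0.026,0,0,0,0, -0.51,-0.031,0,0,0,0]' 
python3 -m jog '[-0.014,0,0,0,0,0, -0.014,0,0,0,0,0, -0.014,0,0,0,0,0, -0.014,0,0.02,0,0,0, -0.014,0,0.04,0,0,0, -0.014,0,0.06,0,0,0, -0.014,0,0.07,0,0,0, -0.014,0,0.07,0,0,0]' 
python3 -c "
from bench import *;o=get_obs();print(o['tcp_pos'],o['force'])"
```

```text
t: 11.4
tcp_pos: [0.5451, -0.0104, 0.393]
tool_rot: [-179.9, 0.0, 89.9]
force: [-0.2, -0.3, 0.6]
width: 0.0601
finger_force: 0.0
t: 12.4
tcp_pos: [0.5454, -0.0191, 0.3371]
tool_rot: [-179.9, -0.0, 90.1]
force: [0.1, 0.4, -0.3]
width: 0.0598
finger_force: 0.0
[ 0.54542382 -0.01907388  0.33706713] [ 0.12781383  0.435357   -0.27738173]
```

```bash
python3 -m jog '[0,0,0.015,0,0,0, 0,0,0.035,0,0,0, 0,0,0.055,0,0,0, 0,0,0.075,0,0,0, 0,0,0.09,0,0,0, 0,0,0.1,0,0,0, 0,0,0.1,0,0,0, 0,0,0.1,0,0,0]' 
python3 -c "
from bench import *;o=get_obs();print(o['tcp_pos'],o['force'])"
python3 -m jog '[0,0,0,0,0,0, 0,0,0,0,0,0, 0,0,0,0,0,0, 0,0,0,0,0,0, 0,0,0,0,0,0, 0,0,0,0,0,0, 0,0,0,0,0,0, 0,0,0,0,0,0]' 1 40
python3 -c "
from bench import *;o=get_obs();print(o['tcp_pos'],o['force'])"
```

```text
t: 13.4
tcp_pos: [0.5457, -0.0191, 0.2585]
tool_rot: [179.9, 0.0, 90.1]
force: [0.4, -0.4, -0.9]
width: 0.06
finger_force: 0.0
[ 0.54568224 -0.01909148  0.25851611] [ 0.42665317 -0.4071775  -0.93457533]
t: 14.4
tcp_pos: [0.5455, -0.0191, 0.2586]
tool_rot: [180.0, 0.0, 90.1]
force: [-3.1, -0.4, 4.3]
width: 0.0331
finger_force: 45.1
[ 0.54553731 -0.01911206  0.25860442] [-3.08296684 -0.39906481  4.27349509]
```

```bash
python3 -m jog '[0,0,-0.015,0,0,0, 0,0,-0.06,0,0,0, 0.01,0,-0.11,0,0,0, 0.07,-0.01,-0.14,0,0,0, 0.14,-0.03,-0.15,0,0,0, 0.21,-0.05,-0.15,0,0,0, 0.28,-0.065,-0.15,0,0,0, 0.35,-0.08,-0.15,0,0,0]'
python3 -m jog '[0.05,-0.008,0,0,0,0, 0.09,-0.014,0,0,0,0, 0.105,-0.0145,0,0,0,0, 0.105,-0.0145,0.03,0,0,0, 0.105,-0.0145,0.07,0,0,0, 0.105,-0.0145,0.1,0,0,0, 0.105,-0.0145,0.12,0,0,0, 0.105,-0.0145,0.135,0,0,0]'
python3 -c "
from bench import *;o=get_obs();print(o['tcp_pos'],o['tool_rot'],o['force'])"
```

```text
t: 15.4
tcp_pos: [0.4804, 0.2626, 0.3784]
tool_rot: [180.0, -0.0, 90.1]
force: [0.0, -1.0, -0.9]
width: 0.0331
finger_force: 44.7
t: 16.4
tcp_pos: [0.4698, 0.3445, 0.2696]
tool_rot: [180.0, -0.0, 90.0]
force: [0.6, -1.2, -0.7]
width: 0.0336
finger_force: 44.7
[0.46980397 0.34449508 0.26958735] [ 1.79983466e+02 -6.74164345e-03  9.00264506e+01] [ 0.62389346 -1.23942523 -0.68406341]
```

```bash
python3 -m jog '[0,0,0.004,0,0,0, 0,0,0.008,0,0,0, 0,0,0.011,0,0,0, 0,0,0.0125,0,0,0, 0,0,0.0135,0,0,0, 0,0,0.0145,0,0,0, 0,0,0.0155,0,0,0, 0,0,0.0155,0,0,0]'
python3 -c "
from bench import *;o=get_obs();print(o['tcp_pos'],o['force'])"
```

```text
t: 17.4
tcp_pos: [0.4695, 0.3449, 0.2576]
tool_rot: [180.0, -0.0, 90.1]
force: [-0.5, -0.2, -0.7]
width: 0.0333
finger_force: 45.0
[0.46953196 0.34487875 0.25764606] [-0.47792931 -0.24981714 -0.67368297]
```

```bash
python3 -m jog '[0,0,0.0004,0,0,0, 0,0,0.0008,0,0,0, 0,0,0.0012,0,0,0, 0,0,0.0012,0,0,0, 0,0,0.0012,0,0,0, 0,0,0.0012,0,0,0, 0,0,0.0012,0,0,0, 0,0,0.0012,0,0,0]'
python3 -c "
from bench import *;o=get_obs();print(o['tcp_pos'],o['force'])"
python3 -m jog '[0,0,0,0,0,0, 0,0,0,0,0,0, 0,0,0,0,0,0, 0,0,0,0,0,0, 0,0,-0.03,0,0,0, 0,0,-0.08,0,0,0, 0,0,-0.12,0,0,0, 0,0,-0.16,0,0,0]' 0.25
python3 -c "
from bench import *;o=get_obs();print(o['tcp_pos'],o['force'])"
```

```text
t: 18.4
tcp_pos: [0.4695, 0.345, 0.2576]
tool_rot: [180.0, -0.0, 90.1]
force: [-3.0, -0.9, 6.6]
width: 0.0328
finger_force: 45.7
[0.46947984 0.34495183 0.25759224] [-3.03405555 -0.92180667  6.57375282]
t: 19.4
tcp_pos: [0.4694, 0.3448, 0.3857]
tool_rot: [180.0, -0.0, 90.1]
force: [-0.6, 0.4, 0.8]
width: 0.0641
finger_force: 0.0
[0.46943024 0.34477019 0.38572099] [-0.55632408  0.40311969  0.83293432]
```

```bash
python3 -m jog '[-0.05,0.015,-0.01,0,0,0, -0.12,0.035,-0.01,0,0,0, -0.19,0.055,-0.01,0,0,0, -0.26,0.075,-0.01,0,0,0, -0.33,0.095,-0.01,0,0,0, -0.4,0.115,-0.01,0,0,0, -0.47,0.135,-0.01,0,0,0, -0.53,0.144,-0.01,0,0,0]' 0.2
python3 -m jog '[-0.035,0,0,0,0,0, -0.035,0,0,0,0,0, -0.035,0,0,0,0,0, -0.035,0,0.02,0,0,0, -0.035,0,0.05,0,0,0, -0.035,0,0.06,0,0,0, -0.035,0,0.07,0,0,0, -0.035,0,0.07,0,0,0]' 
python3 -c "
from bench import *;o=get_obs();print(o['tcp_pos'],o['force'])"
```

```text
t: 20.4
tcp_pos: [0.5854, -0.0813, 0.3923]
tool_rot: [-180.0, -0.0, 90.0]
force: [-0.3, 0.5, -1.0]
width: 0.0683
finger_force: 0.0
t: 21.4
tcp_pos: [0.5852, -0.1068, 0.3363]
tool_rot: [-180.0, -0.0, 90.1]
force: [-0.2, -0.1, -0.1]
width: 0.0683
finger_force: 0.0
[ 0.58519058 -0.10680141  0.33625237] [-0.16851152 -0.10976579 -0.14478824]
```

Down 0.059 (0.074).

```bash
python3 -m jog '[0,-0.0005,0.015,0,0,0, 0,-0.0005,0.035,0,0,0, 0,-0.0005,0.055,0,0,0, 0,-0.0005,0.07,0,0,0, 0,-0.0005,0.074,0,0,0, 0,-0.0005,0.074,0,0,0, 0,-0.0005,0.074,0,0,0, 0,-0.0005,0.074,0,0,0]' 
python3 -c "
from bench import *;o=get_obs();print(o['tcp_pos'],o['force'])"
python3 -m jog '[0,0,0,0,0,0, 0,0,0,0,0,0, 0,0,0,0,0,0, 0,0,0,0,0,0, 0,0,0,0,0,0, 0,0,0,0,0,0, 0,0,0,0,0,0, 0,0,0,0,0,0]' 1 40
python3 -c "
from bench import *;o=get_obs();print(o['tcp_pos'],o['force'])"
```

```text
t: 22.4
tcp_pos: [0.5849, -0.1071, 0.278]
tool_rot: [179.9, 0.0, 90.1]
force: [-0.1, 0.5, 0.3]
width: 0.0682
finger_force: 0.0
[ 0.58488946 -0.10707842  0.27796119] [-0.07197425  0.53804369  0.29039219]
t: 23.4
tcp_pos: [0.5849, -0.1071, 0.2782]
tool_rot: [179.9, 0.0, 90.1]
force: [-2.2, -0.2, 5.7]
width: 0.049
finger_force: 40.7
[ 0.58486852 -0.10711305  0.27820641] [-2.18134899 -0.17696368  5.7347106 ]
```

```bash
python3 -m jog '[0,0,-0.015,0,0,0, 0,0,-0.06,0,0,0, 0.01,0,-0.11,0,0,0, 0.07,0,-0.14,0,0,0, 0.14,-0.005,-0.15,0,0,0, 0.21,-0.01,-0.15,0,0,0, 0.28,-0.015,-0.15,0,0,0, 0.35,-0.0185,-0.15,0,0,0]'
python3 -m jog '[0.06,0,0,0,0,0, 0.11,0,0,0,0,0, 0.14,0,0,0,0,0, 0.1465,0,0.03,0,0,0, 0.1465,0,0.07,0,0,0, 0.1465,0,0.1,0,0,0, 0.1465,0,0.12,0,0,0, 0.1465,0,0.135,0,0,0]'
python3 -c "
from bench import *;o=get_obs();print(o['tcp_pos'],o['tool_rot'],o['force'])"
```

```text
t: 24.4
tcp_pos: [0.5692, 0.1747, 0.3974]
tool_rot: [-180.0, 0.0, 90.1]
force: [0.8, 0.2, -3.3]
width: 0.0483
finger_force: 42.0
t: 25.4
tcp_pos: [0.5696, 0.2901, 0.2888]
tool_rot: [-180.0, -0.0, 90.1]
force: [0.6, 0.4, -2.1]
width: 0.0486
finger_force: 42.0
[0.56960742 0.29013044 0.28880889] [-1.79988240e+02 -2.26278247e-04  9.00557766e+01] [ 0.59892413  0.36021796 -2.11809748]
```

Down 0.012 (0.0155), then 1 mm to contact.

```bash
python3 -m jog '[0,0,0.005,0,0,0, 0,0,0.009,0,0,0, 0,0,0.0115,0,0,0, 0,0,0.013,0,0,0, 0,0,0.014,0,0,0, 0,0,0.015,0,0,0, 0,0,0.0158,0,0,0, 0,0,0.0163,0,0,0]'
python3 -c "
from bench import *;o=get_obs();print(o['tcp_pos'],o['force'])"
```

```text
t: 26.4
tcp_pos: [0.5696, 0.2903, 0.2773]
tool_rot: [180.0, -0.0, 90.1]
force: [-2.7, 0.2, 6.0]
width: 0.0486
finger_force: 43.0
[0.56956877 0.29026835 0.27732581] [-2.68106667  0.22814889  6.02221919]
```

```bash
python3 -m jog '[0,0,0,0,0,0, 0,0,0,0,0,0, 0,0,0,0,0,0, 0,0,0,0,0,0, 0,0,-0.03,0,0,0, 0,0,-0.08,0,0,0, 0,0,-0.12,0,0,0, 0,0,-0.13,0,0,0]' 0.2
python3 -m jog '[-0.05,0.01,0,0,0,0, -0.11,0.02,0,0,0,0, -0.18,0.03,0,0,0,0, -0.25,0.045,0,0,0,0, -0.32,0.052,0,0,0,0, -0.37,0.052,0,0,0,0, -0.4,0.052,0.05,0,0,0, -0.416,0.052,0.1,0,0,0]' 0
python3 -c "
from bench import *;o=get_obs();print(o['tcp_pos'],o['force'],o['width'])"
```

```text
t: 27.4
tcp_pos: [0.5696, 0.2902, 0.3831]
tool_rot: [179.7, -0.1, 90.1]
force: [-0.2, 0.2, -0.6]
width: 0.068
finger_force: 0.0
t: 28.4
tcp_pos: [0.6111, -0.0442, 0.2979]
tool_rot: [-179.9, -0.0, 90.0]
force: [0.2, -0.3, -0.7]
width: 0.0853
finger_force: 0.0
[ 0.6111174  -0.04415636  0.29786574] [ 0.23167699 -0.33014225 -0.65302565] 0.08528711419960555
```

```bash
python3 -m jog '[0,0,0.015,0,0,0, 0,0,0.045,0,0,0, 0,0,0.075,0,0,0, 0,0,0.1,0,0,0, 0,0,0.12,0,0,0, 0,0,0.13,0,0,0, 0,0,0.13,0,0,0, 0,0,0.13,0,0,0]' 
python3 -c "
from bench import *;o=get_obs();print(o['tcp_pos'],o['force'])"
```

```text
t: 29.4
tcp_pos: [0.6118, -0.0427, 0.1972]
tool_rot: [179.9, 0.0, 90.1]
force: [0.2, -0.3, 0.1]
width: 0.0855
finger_force: 0.0
[ 0.61182629 -0.04266064  0.19724038] [ 0.2214571  -0.31938004  0.1170197 ]
```

```bash
python3 w.py w2 stain_jar_c
```

```text
[ 0.61182503 -0.04266928  0.19732133] cam [0.612 0.026 0.166]
stain_jar_c 0.87 [535. 280.  25.  45.] ztop 0.016 topmid [ 0.7529 -0.0745  0.0151] ext [0.006 0.013 0.01 ]
stain_jar_c 0.65 [210. 197. 146. 169.] ztop 0.055 topmid [ 0.6107 -0.0412  0.0528] ext [0.053 0.053 0.007]
```

View pics/w2.png

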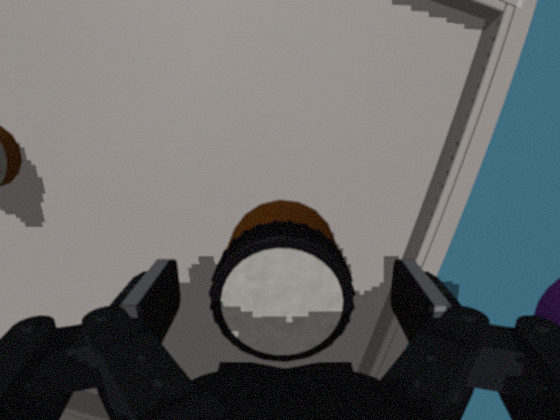

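Jar centred between the fingers at (283,300), with black lid, white disc and amber glass. I'll go down 7 mm and grip.

```bash
python3 -m jog '[0,0,0.004,0,0,0, 0,0,0.009,0,0,0, 0,0,0.009,0,0,0, 0,0,0.009,0,0,0, 0,0,0.009,0,0,0, 0,0,0.009,0,0,0, 0,0,0.009,0,0,0, 0,0,0.009,0,0,0]' 1 35
python3 -c "
from bench import *;o=get_obs();print(o['tcp_pos'],o['force'])"
```

```text
t: 30.5
tcp_pos: [0.6116, -0.0426, 0.1892]
tool_rot: [180.0, 0.0, 90.1]
force: [1.1, 0.5, 1.4]
width: 0.0506
finger_force: 36.6
[ 0.61159915 -0.04263943  0.18919906] [1.08714533 0.49669894 1.37038191]
```

```bash
python3 -m jog '[0,0,-0.015,0,0,0, 0,0,-0.06,0,0,0, 0,0,-0.12,0,0,0, -0.03,-0.005,-0.16,0,0,0, -0.1,-0.02,-0.165,0,0,0, -0.17,-0.035,-0.165,0,0,0, -0.24,-0.05,-0.165,0,0,0, -0.3,-0.065,-0.165,0,0,0]'
python3 -m jog '[-0.03,-0.005,0,0,0,0, -0.05,-0.008,0,0,0,0, -0.0555,-0.008,0,0,0,0, -0.0555,-0.008,0.015,0,0,0, -0.0555,-0.008,0.03,0,0,0, -0.0555,-0.008,0.045,0,0,0, -0.0555,-0.008,0.055,0,0,0, -0.0555,-0.008,0.06,0,0,0]'
python3 - <<'E'
from h import *
o=get_obs();print(o['tcp_pos'],o['force'])
d=np.load("scene.npz")["d"];P=pts("scene",get_calibration("scene"),d)
for n in ["scene","top"]:
    d=np.load(n+".npz")["d"];P=pts(n,get_calibration(n),d)
    q=P[(d>0)&(abs(P[...,2]-.0755)<.004)&(abs(P[...,0]-.553)<.075)&(abs(P[...,1]+.327)<.075)]
    (c,s,a)=cv2.minAreaRect(q[:,:2].astype(np.float32));print(n,c,s,np.median(q[:,2]),cv2.minEnclosingCircle(q[:,:2].astype(np.float32)))
E
```

```text
t: 31.5
tcp_pos: [0.5588, -0.2845, 0.3213]
tool_rot: [-180.0, -0.0, 90.0]
force: [1.1, 0.8, -1.7]
width: 0.0509
finger_force: 37.0
t: 32.5
tcp_pos: [0.5534, -0.3269, 0.2723]
tool_rot: [-180.0, -0.0, 90.1]
force: [-0.0, -0.3, -1.1]
width: 0.0509
finger_force: 37.0
[ 0.55338597 -0.32690146  0.27228369] [-0.01652148 -0.33638952 -1.10869921]
scene (0.5515758991241455, -0.3266064524650574) (0.13048119843006134, 0.12888950109481812) 0.07332242042851791 ((0.5507726073265076, -0.32707083225250244), 0.06857036799192429)
top (0.553252100944519, -0.3268459141254425) (0.12682238221168518, 0.12905414402484894) 0.07412572232562026 ((0.5524184107780457, -0.32676422595977783), 0.06582865118980408)
```

```bash
python3 -m jog '[0,-0.001,0.004,0,0,0, 0,-0.001,0.007,0,0,0, 0,-0.001,0.009,0,0,0, 0,-0.001,0.0105,0,0,0, 0,-0.001,0.012,0,0,0, 0,-0.001,0.013,0,0,0, 0,-0.001,0.014,0,0,0, 0,-0.001,0.014,0,0,0]'
python3 -c "
from bench import *;o=get_obs();print(o['tcp_pos'],o['force'])"
```

```text
t: 33.5
tcp_pos: [0.5526, -0.3271, 0.2618]
tool_rot: [-180.0, -0.0, 90.1]
force: [0.7, -0.1, -1.6]
width: 0.0511
finger_force: 37.0
[ 0.55259092 -0.32708835  0.26179761] [ 0.74769577 -0.0644427  -1.59791114]
```

```bash
python3 -m jog '[0,0,0.0005,0,0,0, 0,0,0.001,0,0,0, 0,0,0.0015,0,0,0, 0,0,0.002,0,0,0, 0,0,0.0025,0,0,0, 0,0,0.003,0,0,0, 0,0,0.003,0,0,0, 0,0,0.003,0,0,0]'
python3 -c "
from bench import *;o=get_obs();print(o['tcp_pos'],o['force'])"
```

```text
t: 34.5
tcp_pos: [0.5526, -0.3271, 0.2595]
tool_rot: [180.0, -0.0, 90.1]
force: [-0.3, -0.1, -2.3]
width: 0.0513
finger_force: 37.0
[ 0.55259838 -0.32706902  0.25948078] [-0.34347246 -0.10638152 -2.2968304 ]
```

```bash
python3 -m jog '[0,0,0.0003,0,0,0, 0,0,0.0006,0,0,0, 0,0,0.0009,0,0,0, 0,0,0.0012,0,0,0, 0,0,0.0015,0,0,0, 0,0,0.0015,0,0,0, 0,0,0.0015,0,0,0, 0,0,0.0015,0,0,0]'
python3 -c "
from bench import *;o=get_obs();print(o['tcp_pos'],o['force'])"
```

```text
t: 35.5
tcp_pos: [0.5526, -0.3271, 0.2591]
tool_rot: [180.0, 0.0, 90.1]
force: [-2.6, 2.5, 5.1]
width: 0.0512
finger_force: 37.3
[ 0.55261696 -0.32709223  0.25914114] [-2.56554192  2.49446086  5.06725392]
```

```bash
python3 -m jog '[0,0,0,0,0,0, 0,0,0,0,0,0, 0,0,0,0,0,0, 0,0,0,0,0,0, 0,0,-0.02,0,0,0, 0,0,-0.06,0,0,0, 0,0,-0.11,0,0,0, 0,0,-0.17,0,0,0]' 0
python3 -m jog '[0.05,0,0,0,0,0, 0.12,0.003,0,0,0,0, 0.19,0.006,0,0,0,0, 0.26,0.009,0,0,0,0, 0.33,0.012,0,0,0,0, 0.4,0.015,0,0,0,0, 0.47,0.018,0,0,0,0, 0.53,0.021,0,0,0,0]' 0.2
python3 -c "
from h import *;o=get_obs();print(o['tcp_pos'],o['force'])
im,d=snapshot('top');P=pts('top',get_calibration('top'),d)
for n in ['stain_jar_c','dropper_c']:
  for r in trace(n,'top')[:4]:
    q=P[r['mask']&(d>0)];z=np.percentile(q[:,2],95);q=q[abs(q[:,2]-z)<.006];print(n,r['p'],((q.min(0)+q.max(0))/2).round(4))
save('t2',cv2.resize(im,(784,588)))"
```

```text
t: 36.5
tcp_pos: [0.5523, -0.3269, 0.3963]
tool_rot: [-180.0, -0.0, 90.1]
force: [0.3, 0.3, -0.1]
width: 0.0854
finger_force: 0.0
t: 37.5
tcp_pos: [0.5685, 0.099, 0.396]
tool_rot: [179.9, -0.0, 90.1]
force: [0.3, -0.9, 0.8]
width: 0.0684
finger_force: 0.0
[0.5685467  0.09901072 0.39600186] [ 0.34845687 -0.91981551  0.81970259]
stain_jar_c 0.83 [ 0.3397 -0.1109  0.0518]
stain_jar_c 0.76 [ 0.5524 -0.3267  0.1265]
stain_jar_c 0.62 [0.7983 0.0192 0.0516]
stain_jar_c 0.61 [ 0.7759 -0.0833  0.052 ]
dropper_c 0.74 [0.4733 0.0036 0.0845]
```

View pics/t2.png

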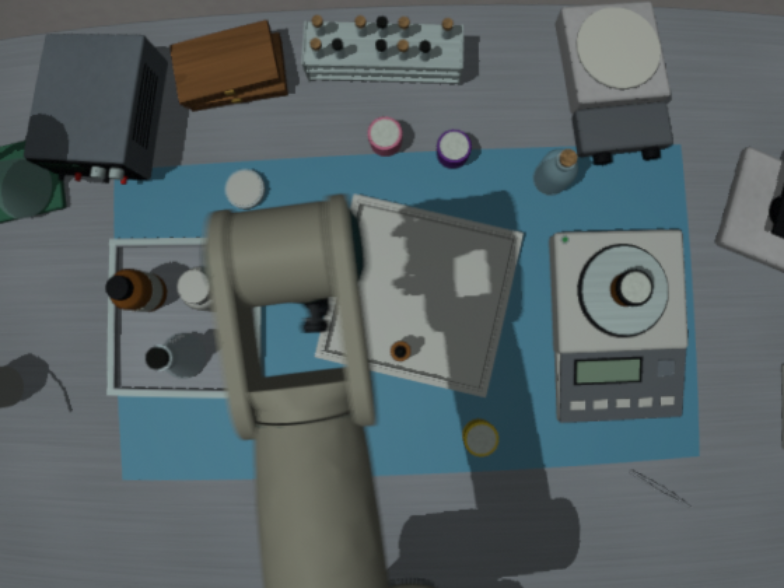

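Jar stands upright on the pan (633,288), dropper unmoved, and the three vessels stand in the steel tray. Now I'll return the poly bottle.

```bash
python3 -m jog '[0.05,0,0,0,0,0, 0.12,0,0,0,0,0, 0.19,0,0,0,0,0, 0.23,0,0.01,0,0,0, 0.2405,0,0.03,0,0,0, 0.2405,0,0.05,0,0,0, 0.2405,0,0.06,0,0,0, 0.2405,0,0.06,0,0,0]'
python3 -c "
from bench import *;o=get_obs();print(o['tcp_pos'],o['force'])"
```

```text
t: 38.65
tcp_pos: [0.569, 0.2881, 0.3456]
tool_rot: [-179.9, 0.0, 90.0]
force: [0.0, -0.1, 0.5]
width: 0.0684
finger_force: 0.0
[0.56903483 0.28806165 0.345586  ] [ 0.02944473 -0.07037812  0.46623676]
```

```bash
python3 -m jog '[0.002,0.0005,0.015,0,0,0, 0.002,0.0005,0.035,0,0,0, 0.002,0.0005,0.055,0,0,0, 0.002,0.0005,0.075,0,0,0, 0.002,0.0005,0.085,0,0,0, 0.002,0.0005,0.085,0,0,0, 0.002,0.0005,0.085,0,0,0, 0.002,0.0005,0.085,0,0,0]'
python3 -c "
from bench import *;o=get_obs();print(o['tcp_pos'],o['force'])"
```

```text
t: 39.65
tcp_pos: [0.5693, 0.291, 0.2792]
tool_rot: [179.9, -0.0, 90.1]
force: [0.0, 0.2, 0.6]
width: 0.0684
finger_force: 0.0
[0.56929789 0.29102047 0.27915711] [0.0309253  0.18707717 0.61082814]
```

```bash
python3 -m jog '[0,0,0,0,0,0, 0,0,0,0,0,0, 0,0,0,0,0,0, 0,0,0,0,0,0, 0,0,0,0,0,0, 0,0,0,0,0,0, 0,0,0,0,0,0, 0,0,0,0,0,0]' 1 40
python3 -c "
from bench import *;o=get_obs();print(o['tcp_pos'],o['force'])"
python3 -m jog '[0,0,-0.015,0,0,0, 0,0,-0.06,0,0,0, -0.01,0,-0.11,0,0,0, -0.07,0,-0.14,0,0,0, -0.14,0.005,-0.15,0,0,0, -0.21,0.01,-0.15,0,0,0, -0.28,0.015,-0.15,0,0,0, -0.35,0.0195,-0.15,0,0,0]'
python3 -m jog '[-0.06,0,0,0,0,0, -0.11,0,0,0,0,0, -0.14,0,0,0,0,0, -0.1465,0,0.03,0,0,0, -0.1465,0,0.07,0,0,0, -0.1465,0,0.1,0,0,0, -0.1465,0,0.12,0,0,0, -0.1465,0,0.13,0,0,0]'
python3 -c "
from bench import *;o=get_obs();print(o['tcp_pos'],o['tool_rot'],o['force'])"
```

```text
t: 40.65
tcp_pos: [0.5693, 0.291, 0.2799]
tool_rot: [179.9, -0.1, 90.1]
force: [-2.1, -0.7, 5.7]
width: 0.0457
finger_force: 68.6
[0.56930252 0.29103873 0.27989883] [-2.05638398 -0.74394236  5.71745856]
t: 41.65
tcp_pos: [0.5848, 0.0091, 0.3985]
tool_rot: [-180.0, -0.0, 90.1]
force: [0.7, 0.0, -1.6]
width: 0.0455
finger_force: 67.0
t: 42.65
tcp_pos: [0.5851, -0.1062, 0.2936]
tool_rot: [-180.0, -0.0, 90.1]
force: [0.7, -0.4, -2.0]
width: 0.0458
finger_force: 67.0
[ 0.58514738 -0.10619308  0.29363515] [-1.79953437e+02 -1.46710701e-02  9.00633981e+01] [ 0.7136298  -0.37727911 -2.03839361]
```

```bash
python3 -m jog '[0,0,0.005,0,0,0, 0,0,0.009,0,0,0, 0,0,0.011,0,0,0, 0,0,0.0125,0,0,0, 0,0,0.0135,0,0,0, 0,0,0.0145,0,0,0, 0,0,0.0155,0,0,0, 0,0,0.0155,0,0,0]'
python3 -c "
from bench import *;o=get_obs();print(o['tcp_pos'],o['force'])"
```

```text
t: 43.65
tcp_pos: [0.5852, -0.1062, 0.2818]
tool_rot: [-180.0, -0.0, 90.1]
force: [-0.4, -0.1, -1.7]
width: 0.0457
finger_force: 67.0
[ 0.58517309 -0.10624094  0.28183551] [-0.35944026 -0.11093706 -1.73899412]
```

```bash
python3 -m jog '[0,0,0.0005,0,0,0, 0,0,0.001,0,0,0, 0,0,0.0013,0,0,0, 0,0,0.0016,0,0,0, 0,0,0.0019,0,0,0, 0,0,0.0022,0,0,0, 0,0,0.0022,0,0,0, 0,0,0.0022,0,0,0]'
python3 -c "
from bench import *;o=get_obs();print(o['tcp_pos'],o['force'])"
```

```text
t: 44.65
tcp_pos: [0.5852, -0.1064, 0.2809]
tool_rot: [180.0, 0.0, 90.1]
force: [-3.3, -0.7, 5.4]
width: 0.0457
finger_force: 68.6
[ 0.5851647  -0.10635765  0.28093037] [-3.31862155 -0.71603812  5.36965808]
```

```bash
python3 -m jog '[0,0,0,0,0,0, 0,0,0,0,0,0, 0,0,0,0,0,0, 0,0,0,0,0,0, 0,0,-0.03,0,0,0, 0,0,-0.08,0,0,0, 0,0,-0.12,0,0,0, 0,0,-0.14,0,0,0]' 0.2
python3 -m jog '[0.05,0,0,0,0,0, 0.12,-0.003,0,0,0,0, 0.19,-0.006,0,0,0,0, 0.26,-0.009,0,0,0,0, 0.33,-0.012,0,0,0,0, 0.4,-0.015,0,0,0,0, 0.47,-0.018,0,0,0,0, 0.54,-0.019,0,0,0,0]' 0.3
python3 -m jog '[0.05,0,0,0,0,0, 0.085,0,0,0,0,0, 0.093,0,0,0,0,0, 0.093,0,0.02,0,0,0, 0.093,0,0.05,0,0,0, 0.093,0,0.06,0,0,0, 0.093,0,0.06,0,0,0, 0.093,0,0.06,0,0,0]'
python3 -c "
from bench import *;o=get_obs();print(o['tcp_pos'],o['force'])"
```

```text
t: 45.65
tcp_pos: [0.5852, -0.1063, 0.3942]
tool_rot: [179.8, 0.0, 90.1]
force: [-0.2, -0.6, -0.2]
width: 0.0684
finger_force: 0.0
t: 46.65
tcp_pos: [0.5692, 0.3276, 0.3911]
tool_rot: [-179.9, 0.0, 90.1]
force: [0.6, 0.0, 0.6]
width: 0.0599
finger_force: 0.0
t: 47.65
tcp_pos: [0.5697, 0.3997, 0.3455]
tool_rot: [179.9, -0.1, 90.0]
force: [-0.3, 0.6, -0.2]
width: 0.0598
finger_force: 0.0
[0.56967013 0.39974747 0.34545003] [-0.33428983  0.58651103 -0.17730247]
```

Down 0.0624 (0.078) to 0.2831.

```bash
python3 -m jog '[0.0005,0,0.015,0,0,0, 0.0005,0,0.035,0,0,0, 0.0005,0,0.055,0,0,0, 0.0005,0,0.07,0,0,0, 0.0005,0,0.078,0,0,0, 0.0005,0,0.078,0,0,0, 0.0005,0,0.078,0,0,0, 0.0005,0,0.078,0,0,0]'
python3 -m jog '[0,0,0,0,0,0, 0,0,0,0,0,0, 0,0,0,0,0,0, 0,0,0,0,0,0, 0,0,0,0,0,0, 0,0,0,0,0,0, 0,0,0,0,0,0, 0,0,0,0,0,0]' 1 40
python3 -c "
from bench import *;o=get_obs();print(o['tcp_pos'],o['force'])"
```

```text
t: 48.65
tcp_pos: [0.5695, 0.4006, 0.2826]
tool_rot: [179.9, -0.0, 90.1]
force: [-0.0, -0.2, -0.3]
width: 0.0599
finger_force: 0.0
t: 49.65
tcp_pos: [0.5695, 0.4006, 0.2822]
tool_rot: [180.0, -0.0, 90.1]
force: [0.4, -0.2, 5.4]
width: 0.0338
finger_force: 40.3
[0.56953939 0.4005652  0.28224958] [ 0.38426635 -0.20541214  5.38465558]
```

```bash
python3 -m jog '[0,0,-0.015,0,0,0, 0,0,-0.05,0,0,0, -0.03,0,-0.09,0,0,0, -0.09,0.01,-0.1,0,0,0, -0.16,0.02,-0.1,0,0,0, -0.23,0.03,-0.1,0,0,0, -0.3,0.04,-0.1,0,0,0, -0.36,0.0505,-0.1,0,0,0]'
python3 -m jog '[-0.05,0.005,0,0,0,0, -0.085,0.008,0,0,0,0, -0.1,0.008,0,0,0,0, -0.102,0.008,0.02,0,0,0, -0.102,0.008,0.05,0,0,0, -0.102,0.008,0.07,0,0,0, -0.102,0.008,0.08,0,0,0, -0.102,0.008,0.085,0,0,0]'
python3 -c "
from bench import *;o=get_obs();print(o['tcp_pos'],o['tool_rot'],o['force'])"
```

```text
t: 50.65
tcp_pos: [0.61, 0.1105, 0.3611]
tool_rot: [-179.9, 0.0, 90.0]
force: [-0.3, -0.6, -2.8]
width: 0.0337
finger_force: 40.4
t: 51.65
tcp_pos: [0.6167, 0.0314, 0.2935]
tool_rot: [-180.0, -0.0, 90.1]
force: [-0.4, 0.1, -2.8]
width: 0.0339
finger_force: 40.4
[0.61665737 0.03143463 0.29345262] [-1.79995087e+02 -8.95138829e-03  9.00934359e+01] [-0.44492541  0.08944633 -2.8433716 ]
```

Descend ~9 mm with y −0.0005.

```bash
python3 -m jog '[-0.0006,0,0.004,0,0,0, -0.0006,0,0.006,0,0,0, -0.0006,0,0.0075,0,0,0, -0.0006,0,0.009,0,0,0, -0.0006,0,0.01,0,0,0, -0.0006,0,0.011,0,0,0, -0.0006,0,0.012,0,0,0, -0.0006,0,0.012,0,0,0]'
python3 -c "
from bench import *;o=get_obs();print(o['tcp_pos'],o['force'])"
```

```text
t: 52.65
tcp_pos: [0.6166, 0.0305, 0.2841]
tool_rot: [-180.0, -0.0, 90.1]
force: [-1.0, -0.7, -2.6]
width: 0.0344
finger_force: 40.4
[0.61662806 0.03049776 0.28406678] [-0.96344239 -0.68207035 -2.61598212]
```

```bash
python3 -m jog '[0.0004,0,0.0005,0,0,0, 0.0004,0,0.0008,0,0,0, 0.0004,0,0.0011,0,0,0, 0.0004,0,0.0014,0,0,0, 0.0004,0,0.0017,0,0,0, 0.0004,0,0.002,0,0,0, 0.0004,0,0.002,0,0,0, 0.0004,0,0.002,0,0,0]'
python3 -c "
from bench import *;o=get_obs();print(o['tcp_pos'],o['force'])"
```

```text
t: 53.65
tcp_pos: [0.6167, 0.0308, 0.2832]
tool_rot: [179.9, -0.0, 90.1]
force: [-1.5, 0.4, 4.7]
width: 0.0337
finger_force: 41.1
[0.6167281  0.03082781 0.28320151] [-1.50227     0.37808434  4.68964266]
```

```bash
python3 -m jog '[0,0,0,0,0,0, 0,0,0,0,0,0, 0,0,0,0,0,0, 0,0,0,0,0,0, 0,0,-0.03,0,0,0, 0,0,-0.08,0,0,0, 0,0,-0.12,0,0,0, 0,0,-0.14,0,0,0]' 0.3
python3 -m jog '[0.05,-0.02,0,0,0,0, 0.11,-0.05,0,0,0,0, 0.17,-0.08,0,0,0,0, 0.23,-0.11,0,0,0,0, 0.29,-0.14,0,0,0,0, 0.35,-0.17,0,0,0,0, 0.385,-0.184,0,0,0,0, 0.393,-0.184,0,0,0,0]'
python3 -c "
from bench import *;o=get_obs();print(o['tcp_pos'],o['force'])"
python3 -m jog '[0,0,0,0,0,0, 0,0,0.015,0,0,0, 0,0,0.03,0,0,0, 0,0,0.045,0,0,0, 0,0,0.06,0,0,0, 0,0,0.07,0,0,0, 0,0,0.07,0,0,0, 0,0,0.07,0,0,0]'
python3 -c "
from bench import *;o=get_obs();print(o['tcp_pos'],o['force'])"
```

```text
t: 54.65
tcp_pos: [0.6166, 0.0308, 0.3968]
tool_rot: [179.8, -0.0, 90.1]
force: [-0.0, -0.5, 0.2]
width: 0.0598
finger_force: 0.0
t: 55.65
tcp_pos: [0.4683, 0.3465, 0.3936]
tool_rot: [-179.9, 0.0, 90.2]
force: [0.2, -0.4, -0.6]
width: 0.0602
finger_force: 0.0
[0.46825849 0.34654985 0.39356203] [ 0.15016143 -0.36708812 -0.57151607]
t: 56.65
tcp_pos: [0.4692, 0.3452, 0.3391]
tool_rot: [180.0, -0.0, 90.1]
force: [-0.5, -0.3, 0.4]
width: 0.0597
finger_force: 0.0
[0.46916609 0.34515224 0.33910239] [-0.54729625 -0.29318249  0.37257238]
```

Down 0.0812 (0.1015) and grip.

```bash
python3 -m jog '[0,0.0003,0.015,0,0,0, 0,0.0003,0.035,0,0,0, 0,0.0003,0.055,0,0,0, 0,0.0003,0.075,0,0,0, 0,0.0003,0.09,0,0,0, 0,0.0003,0.1,0,0,0, 0,0.0003,0.1005,0,0,0, 0,0.0003,0.1005,0,0,0]' 
python3 -m jog '[0,0,0,0,0,0, 0,0,0,0,0,0, 0,0,0,0,0,0, 0,0,0,0,0,0, 0,0,0,0,0,0, 0,0,0,0,0,0, 0,0,0,0,0,0, 0,0,0,0,0,0]' 1 40
python3 -c "
from bench import *;o=get_obs();print(o['tcp_pos'],o['force'])"
```

```text
t: 57.65
tcp_pos: [0.4695, 0.3452, 0.2588]
tool_rot: [179.9, -0.0, 90.1]
force: [0.6, 0.3, 0.2]
width: 0.0598
finger_force: 0.0
t: 58.65
tcp_pos: [0.4695, 0.3452, 0.2589]
tool_rot: [179.9, -0.0, 90.1]
force: [-0.5, -0.5, 5.0]
width: 0.0331
finger_force: 40.1
[0.46948056 0.34519285 0.25887396] [-0.52467091 -0.46597594  4.95067744]
```

```bash
python3 -m jog '[0,0,-0.015,0,0,0, 0,0,-0.06,0,0,0, -0.01,0,-0.12,0,0,0, -0.06,0.01,-0.17,0,0,0, -0.12,0.03,-0.2,0,0,0, -0.19,0.05,-0.2,0,0,0, -0.26,0.065,-0.2,0,0,0, -0.33,0.08,-0.2,0,0,0]'
python3 -m jog '[-0.05,0.008,0,0,0,0, -0.1,0.0145,0,0,0,0, -0.125,0.015,0,0,0,0, -0.125,0.015,0.03,0,0,0, -0.125,0.015,0.07,0,0,0, -0.125,0.015,0.1,0,0,0, -0.125,0.015,0.12,0,0,0, -0.125,0.015,0.13,0,0,0]'
python3 -c "
from bench import *;o=get_obs();print(o['tcp_pos'],o['tool_rot'],o['force'])"
```

```text
t: 59.65
tcp_pos: [0.5336, 0.0793, 0.4182]
tool_rot: [-180.0, 0.0, 90.1]
force: [1.4, 0.0, -0.6]
width: 0.033
finger_force: 40.0
t: 60.65
tcp_pos: [0.5457, -0.0185, 0.3135]
tool_rot: [-180.0, -0.0, 90.1]
force: [-1.0, 0.2, -0.6]
width: 0.0331
finger_force: 40.0
[ 0.54565371 -0.01854057  0.31350534] [-1.79954494e+02 -1.61428639e-02  9.00840841e+01] [-0.99445955  0.24113522 -0.60293912]
```

Down 0.0525 (0.0655), slowing at the end.

```bash
python3 -m jog '[-0.0004,0,0.015,0,0,0, -0.0004,0,0.03,0,0,0, -0.0004,0,0.043,0,0,0, -0.0004,0,0.052,0,0,0, -0.0004,0,0.058,0,0,0, -0.0004,0,0.062,0,0,0, -0.0004,0,0.064,0,0,0, -0.0004,0,0.065,0,0,0]'
python3 -c "
from bench import *;o=get_obs();print(o['tcp_pos'],o['force'])"
python3 -m jog '[0,0,0.0005,0,0,0, 0,0,0.001,0,0,0, 0,0,0.0013,0,0,0, 0,0,0.0016,0,0,0, 0,0,0.0019,0,0,0, 0,0,0.0021,0,0,0, 0,0,0.0021,0,0,0, 0,0,0.0021,0,0,0]'
python3 -c "
from bench import *;o=get_obs();print(o['tcp_pos'],o['force'])"
```

```text
t: 61.65
tcp_pos: [0.5458, -0.0192, 0.2623]
tool_rot: [180.0, -0.0, 90.1]
force: [0.2, 0.1, -0.6]
width: 0.0332
finger_force: 40.0
[ 0.54578329 -0.01916555  0.26228629] [ 0.23011196  0.11302075 -0.59542181]
t: 62.65
tcp_pos: [0.5457, -0.0192, 0.2605]
tool_rot: [180.0, -0.0, 90.1]
force: [-0.2, -0.2, -0.6]
width: 0.0329
finger_force: 40.0
[ 0.54573971 -0.01916019  0.26048385] [-0.17373558 -0.18572734 -0.58502487]
```

```bash
python3 -m jog '[0.0002,0,0.0003,0,0,0, 0.0002,0,0.0006,0,0,0, 0.0002,0,0.0009,0,0,0, 0.0002,0,0.0012,0,0,0, 0.0002,0,0.0015,0,0,0, 0.0002,0,0.0015,0,0,0, 0.0002,0,0.0015,0,0,0, 0.0002,0,0.0015,0,0,0]'
python3 -c "
from bench import *;o=get_obs();print(o['tcp_pos'],o['force'])"
```

```text
t: 63.65
tcp_pos: [0.5457, -0.019, 0.2599]
tool_rot: [180.0, 0.0, 90.1]
force: [-3.2, -0.2, 5.5]
width: 0.0329
finger_force: 40.6
[ 0.54574125 -0.01901845  0.25990436] [-3.18329604 -0.20268587  5.53158521]
```

Contact. I'll release, lift straight up and move off to the left for a final look.

```bash
python3 -m jog '[0,0,0,0,0,0, 0,0,0,0,0,0, 0,0,0,0,0,0, 0,0,0,0,0,0, 0,0,-0.03,0,0,0, 0,0,-0.08,0,0,0, 0,0,-0.13,0,0,0, 0,0,-0.18,0,0,0]' 0.3
python3 -m jog '[0.05,-0.02,0,0,0,0, 0.12,-0.05,0,0,0,0, 0.19,-0.08,0,0,0,0, 0.26,-0.1,0,0,0,0, 0.33,-0.12,0,0,0,0, 0.4,-0.14,0,0,0,0, 0.46,-0.15,0,0,0,0, 0.5,-0.15,0,0,0,0]'
python3 - <<'E'
from h import *
for c in ["scene","top"]:
    cal=get_calibration(c);im,d=snapshot(c);P=pts(c,cal,d)
    save(c+"_end",cv2.resize(im,(784,588)))
    for n in ["stain_jar_c","amber_bottle_c","flask_c","poly_bottle_c","dropper_c","petri_c","corked_c"]:
        for r in trace(n,c)[:3]:
            q=P[r["mask"]&(d>0)]
            if r["p"]<.4 or len(q)==0: continue
            z=np.percentile(q[:,2],97);tq=q[q[:,2]>z-.008]
            print(c,n,round(r["p"],2),"ztop",z.round(3),((tq.min(0)+tq.max(0))/2).round(3))
E
```

```text
t: 64.65
tcp_pos: [0.5456, -0.019, 0.4046]
tool_rot: [180.0, -0.0, 90.1]
force: [0.3, -0.8, 0.3]
width: 0.0596
finger_force: 0.0
t: 65.65
tcp_pos: [0.4243, 0.383, 0.4033]
tool_rot: [180.0, -0.0, 90.2]
force: [0.6, -0.6, 0.7]
width: 0.06
finger_force: 0.0
scene stain_jar_c 0.92 ztop 0.051 [0.799 0.021 0.047]
scene stain_jar_c 0.78 ztop 0.125 [ 0.555 -0.323  0.121]
scene stain_jar_c 0.73 ztop 0.051 [ 0.392 -0.063  0.064]
scene amber_bottle_c 0.75 ztop 0.139 [0.618 0.033 0.136]
scene flask_c 0.74 ztop 0.137 [ 0.546 -0.02   0.135]
scene poly_bottle_c 0.84 ztop 0.131 [ 0.585 -0.107  0.128]
scene poly_bottle_c 0.43 ztop 0.02 [ 0.555 -0.027  0.048]
scene dropper_c 0.88 ztop 0.081 [0.473 0.007 0.079]
scene dropper_c 0.56 ztop 0.019 [0.728 0.242 0.016]
scene petri_c 0.94 ztop 0.019 [0.728 0.242 0.016]
scene corked_c 0.82 ztop 0.141 [ 0.734 -0.237  0.138]
top stain_jar_c 0.82 ztop 0.054 [ 0.776 -0.083  0.051]
top stain_jar_c 0.75 ztop 0.054 [0.799 0.019 0.051]
top stain_jar_c 0.63 ztop 0.054 [ 0.34  -0.111  0.051]
top flask_c 0.77 ztop 0.14 [ 0.547 -0.022  0.139]
top poly_bottle_c 0.58 ztop 0.135 [ 0.587 -0.107  0.132]
top dropper_c 0.72 ztop 0.087 [0.473 0.004 0.085]
top petri_c 0.65 ztop 0.021 [0.729 0.241 0.018]
top corked_c 0.98 ztop 0.143 [ 0.735 -0.235  0.141]
```

View pics/top_end.png

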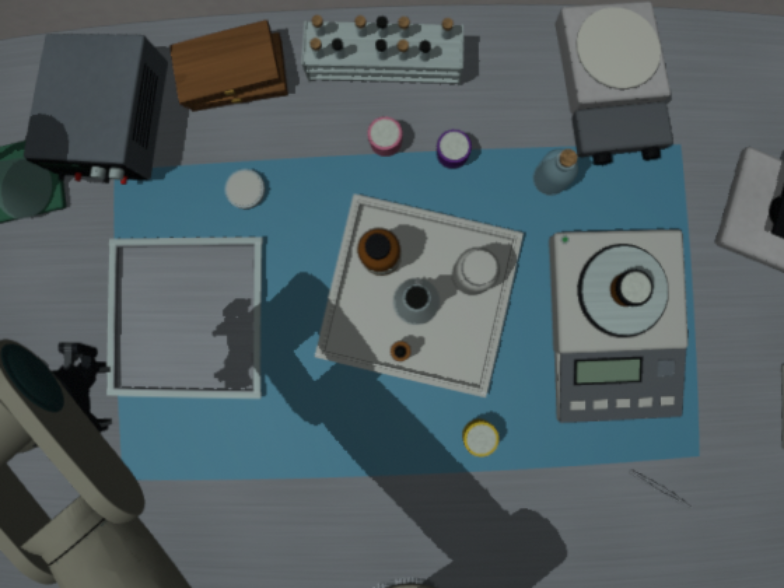

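View pics/scene_end.png

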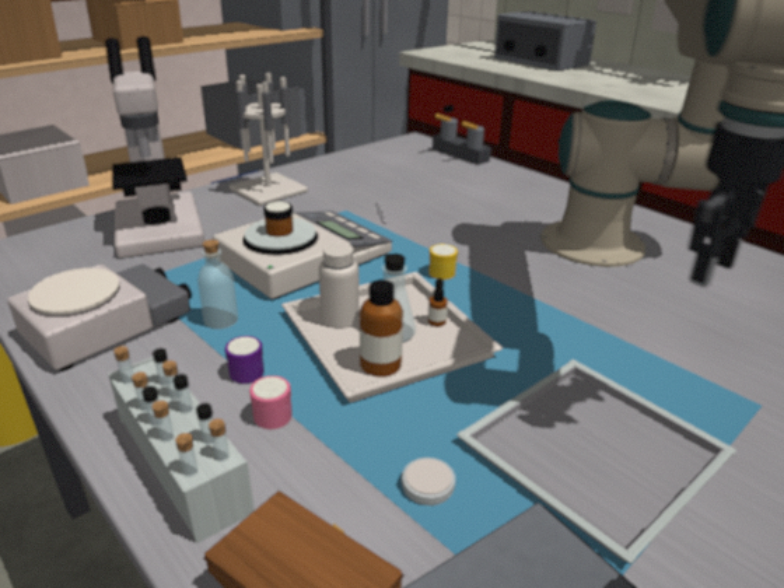

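The final pictures show the jar upright on the pan, at (633,288) in the top view. Amber (378,248), poly (477,268) and flask (416,298) are back on their spots to within about 2 mm. The bystanders have not moved, and the arm is clear.

```bash
python3 -c "
from bench import *;print(close_job())"
```

```text
the job is handed in; nothing more can be done
None
```

The job is handed in: the jar stands in the middle of the balance pan, and all three vessels are back upright on their original spots (within about 2 mm by camera). The bystanders have not moved, and the job took about 66 s.

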